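# Lay a plate sleeve down over its toe bar

## Robot

A 6-joint arm with a two-finger parallel gripper is mounted at the origin on the work surface. World frame = base frame: x ahead of the robot, y to its left, z up, the work surface at z = 0. Lengths are in m, angles in rad, forces in N, time in s.
With the tool pointing down it reaches from about 0.325 to 0.9 m from the base axis. Payload 3.5 kg.
Tool frame: the origin (TCP) lies midway between the tips of the shut fingers; the grasp point (between the pads) lies 19 mm behind it; x points along the fingers, y is the direction in which the jaws open and shut, and the axes are right-handed (so a half turn about x gives the same grasp; the last joint's range is limited). The gripper opens to 85 mm and grips with 20 to 120 N. Pads are 22 mm wide; open, the fingers measure 114 mm over their backs; the gripper's body (76 mm by 85 mm) begins 54 mm behind the grasp point. The pads swing forward as they close: fully open they stand 13 mm farther back than shut.
Start: joints at [1.201, 0.276, -0.026, 1.268, 0, 1.467], TCP at [0.165, 0.603, 0.231] pointing down, gripper open.
Joint ranges: [-3.12, 3.12], [-0.85, 1.88], [-1.08, 1.24], [-1.95, 2.15], [-1.57, 1.53], [-3.14, 3.14]. Speed limits (rad/s): [2.57, 2.57, 3.14, 3.14, 3.14, 3.14].

## Interface

Orientations are given as a rotation vector (axis times angle).
In Python, from plant import * gives the robot as it stands.
- The arm moves only by the tool carry_out, never from a script. Its argument "increments" is a list of rows, each an object with "xyz": the shift along the tool's x, y, z in cm, a list of three; "dr": the turn, a rotation vector about the tool's x, y, z in rad, a list of three; "jaw": the opening, from 0 (shut) to 1 (fully open). A call has 1 to 12 rows; each row shifts and turns the commanded pose from where the row before left it, along the tool's axes as they then stand; what a row does not reach is not made up. A row lasts 1/10 s, in which the tool goes at most 50 mm and 8.59 degrees, less where a joint would pass 70% of its speed; a pose out of reach is approached as far as the arm can. A call with a gripper value outside its range is refused whole. The fingers move at their own pace and stop on an object; "force" is the grip in N (left out, the last holds). Time passes only in rows, so rows that do not move let the fingers close. It gives the time, the measured TCP pose, the force and the opening at its end, in the units of the state.
- sense(): the state, without advancing time (a new reading comes with each control period).
- get_image(name): name is "scene" or "top"; returns (picture, depth): 480x640x3 uint8, red, green, blue; 480x640 float32, m along the optical axis (not along the pixel's ray), 0 where there is no reading.
- calibration(name): a dict with "K" (3x3 intrinsics, pixels), "T" (4x4, takes a point from camera to world coordinates). Camera axes: x right, y down, z forward; pixel columns grow to the right and rows downward; lengths in m; the calibration is good to about 2 mm. A picture is of the moment at which its call begins. calibration takes no time and is no camera call.
- hand_in(): hands the job in, once; it reports no verdict.
The state is a dict: "clock": time; "qpos": joint angles; "joint_velocities": joint speeds; "joint_efforts": joint torques, N m; "eef_pos": TCP position; "orientation": TCP orientation; "wrist_force": force on the tool from outside, world axes, zero at the start; "ft_torque": the same for the moment, N m; "opening": opening from 0.0 (shut) to 1.0 (fully open).
Only numpy, scipy, OpenCV 4.12 (cv2) and the standard library are available. Lean on these libraries where they do the work, as an engineer would, in place of code of your own. Each camera call takes 0.05 s, during which the arm holds its last target.

## Task

Tip the tall open-topped white sleeve over its toe bar and lay it gently on its side on the low cradle, its mouth out past the rubber head rest, holding it back past its balance and easing it down so that it does not drop onto the bars. Use only the fingertips or the outside of the fingers: do not grip, lift or carry it, and leave the bottle, the jar and the flat case alone.

Things in the scene. Friction and masses are not known exactly. Their poses are not given: they have to be found in the camera images.
- sleeve: Tall white plastic sleeve, 0.2-0.45 kg, outside 110 (own x) x 76 (own y) x 190 mm high (own z), open at the top, walls 4 mm, bottom 5 mm. Origin: centre of its underside, z up the sleeve. Starts upright on the table on the cradle's -y side, +y wall 2-10 mm from the toe bar; that wall becomes the underside when lying. Leaned some 25 degrees it goes past balance and falls unless held back.
- sleeve_mouth (a point): Centre of the sleeve's open mouth, 190 mm up its z axis from its origin, in the plane of the rim. The opening is 102 mm (own x) by 68 mm (own y) and the hollow is empty all the way down: fingertips can go in and bear on a wall from inside.
- sleeve_mid (a point): Centre of the sleeve's hollow, 95 mm up its z axis from its origin.
- cradle: Low frame fixed to the table. Origin on the table, mid-width, under the toe bar's face that looks at the upright sleeve; +y (within 20 degrees of the robot's left) is the way to tip the sleeve. Two bars 150 mm long along x, tops 14 mm above the table: aluminium toe bar at y = 0 to 14 mm, rubber head rest at y = 95 to 125 mm. Side strips 12 mm high join them; whole width 162 mm.
- cradle_toe (a point): Middle of the toe bar's top edge on the side of the upright sleeve: cradle x = 0, y = 0, 14 mm above the table. The sleeve tips about this edge. Lying, it rests on both bars, its bottom overhanging the toe bar by some 10 to 45 mm on the -y side.
- cradle_head (a point): Middle of the head rest's top: cradle x = 0, y = 110 mm, 14 mm above the table. The lying sleeve's mouth overhangs the head rest by some 25 to 60 mm on the +y side.
- bottle: Closed amber bottle standing on the table, 52 mm diameter, 140 mm high; origin at the centre of its underside. Leave alone.
- jar: Closed grey jar standing on the table, 60 mm diameter, 60 mm high; origin at the centre of its underside. Leave alone.
- platecase: Flat black case lying on the table, 100 by 100 by 24 mm; origin at the centre of its underside. Leave alone.
There are look-alikes about, which are no part of the job. Of the things like the sleeve, leave any that is yellow; of the rest the smaller one is meant.

How it is judged:
At the end, for the whole second after the job is handed in: The sleeve lies still and level (4 degrees) on both bars, the wall that faced the toe bar underneath, within 14 degrees of the cradle's y axis and 40 mm of its middle line; its bottom end is between 60 mm behind and 8 mm ahead of the toe edge and its rim is past the head rest (angle between sleeve's own y axis and vertical above 3.07 rad and angle between the z axis of sleeve and the y axis of cradle, either way round below 0.25 rad and x of sleeve in the frame of cradle between -0.04 and 0.04 m and y of sleeve in the frame of cradle between -0.06 and 0.008 m and y of sleeve_mouth in the frame of cradle above 0.127 m and height (world z) of sleeve_mid between 0.046 and 0.058 m and linear speed of sleeve below 0.02 m/s and angular speed of sleeve below 0.1 rad/s); the robot touches nothing.
It fails at once if the sleeve drops onto the cradle instead of being eased down (turns faster than 3 rad/s when leaned beyond 1.1 rad) (angle between sleeve's own z axis and vertical above 1.1 rad and angular speed of sleeve above 3 rad/s).
It fails at once if the sleeve is lifted (its middle above 135 mm; tipping takes it to about 120 mm) or raised off the table while upright (height (world z) of sleeve_mid above 0.135 m or (angle between sleeve's own z axis and vertical below 0.3 rad and height (world z) of sleeve above 0.03 m)).
It fails at once if the sleeve is gripped or forced (more than 18 N between it and the fingers) (contact force between the fingers and sleeve above 18 N).
It fails at once if the bottle, the jar or the flat case is moved by more than 15 mm or tipped (distance of any of bottle, jar, platecase from where it was at the start of the episode above 0.015 m or angle between any of bottle, jar, platecase's own z axis and vertical above 0.2 rad).
It also fails if it takes over 61 s, if anything falls off the work surface, if the arm or the gripper's body presses on something with over 40 N, if the wrist force passes 120 N, or if a joint passes its speed limit or range.

## Working session

There is one attempt and no reset: what is moved stays moved. The work goes in short steps, Python scripts to look and compute and a tool call to move; the robot and the scene stay as the last step left them, time stands still between calls to the robot, and variables do not carry over. Pictures are saved under pics/ and viewed, and the job is handed in when it is done.

Besides the shell and the picture viewer there is one more tool, called after "Request:" as a command line: name --argument value ..., lists and objects as JSON in quotes. carry_out: Moves the arm, as the interface text tells. Its arguments: {"type":"object","properties":{"increments":{"type":"array","items":{"type":"object","properties":{"xyz":{"type":"array","items":{"type":"number"}},"dr":{"type":"array","items":{"type":"number"}},"jaw":{"type":"number"}}}},"force":{"type":"number"}},"required":["increments"]}

```bash
ls; mkdir -p pics; python3 - <<'E'
from plant import *
import cv2,numpy as np
for n in ("scene","top"):
    im,d=get_image(n); cv2.imwrite(f"pics/{n}0.png",im[:,:,::-1]); np.savez(f"{n}0.npz",im=im,d=d)
    c=calibration(n); print(n,np.round(c["K"],1).tolist(),np.round(c["T"],3).tolist())
print(sense())
E
```

```text
pics
scene [[501.5, 0.0, 311.6], [0.0, 501.5, 239.8], [0.0, 0.0, 1.0]] [[-0.864, 0.268, -0.425, 0.945], [0.502, 0.418, -0.757, 0.587], [-0.025, -0.868, -0.496, 0.586], [0.0, 0.0, 0.0, 1.0]]
top [[611.3, 0.0, 333.1], [0.0, 611.3, 245.3], [0.0, 0.0, 1.0]] [[-0.016, -0.983, 0.18, 0.396], [-1.0, 0.015, -0.01, -0.09], [0.007, -0.181, -0.984, 1.154], [0.0, 0.0, 0.0, 1.0]]
{'clock': 0.1, 'qpos': array([ 1.20061251e+00,  2.77070902e-01, -2.77238893e-02,  1.26802186e+00,
       -2.82186526e-06,  1.46736402e+00]), 'joint_velocities': array([-0.00147366, -0.00068637,  0.00421381,  0.00021572,  0.00015616,
        0.00023265]), 'joint_efforts': array([ 6.11702508e-04, -4.46705961e+01,  2.96129233e+01,  8.40779801e-03,
       -6.57889018e-05, -1.65295080e-05]), 'eef_pos': array([0.16452368, 0.60222806, 0.23027221]), 'orientation': array([ 0.20786054,  1.56110594, -0.21095424]), 'wrist_force': array([-0.06698169,  0.12213069, -0.11525092]), 'ft_torque': array([-0.01946921,  0.0047042 , -0.0180645 ]), 'opening': 0.9997175916646621}
```

View pics/scene0.png

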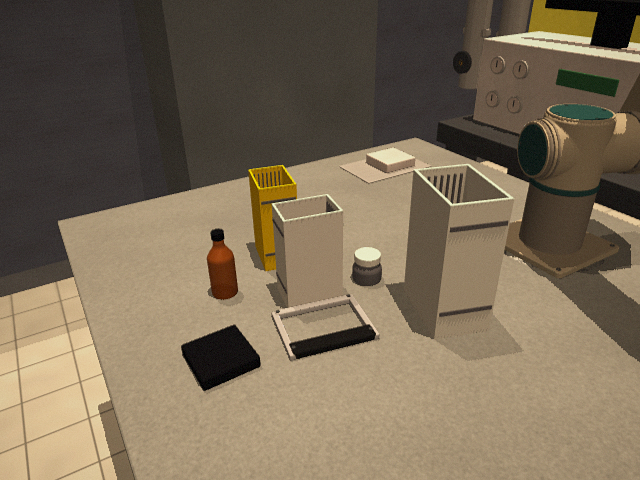

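View pics/top0.png

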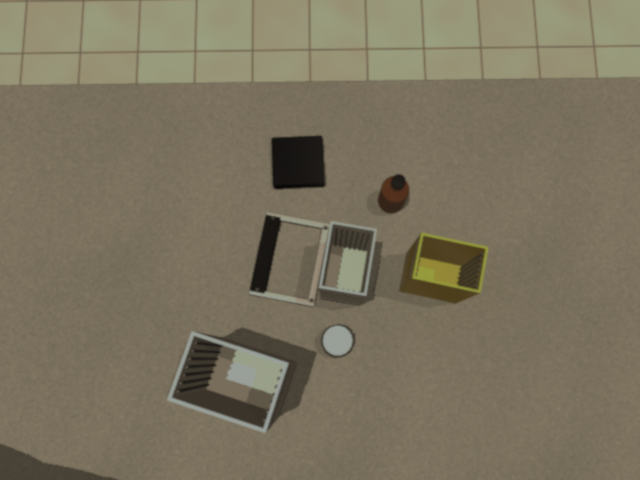

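The scene view shows the target sleeve, the smaller white one, at about (308,250). The cradle is in front of it with the rubber bar at (335,340). In the top view the sleeve mouth is at (350,260), the toe bar at (320,265) and the head rest at (265,255). The bottle is at (394,195), the jar at (338,341) and the case at (298,161). The other two sleeves are at (230,380) and (450,268). Next I'll measure these.

```bash
cat > h.py <<'E'
import numpy as np,cv2
from plant import *
def cloud(n,d):
    c=calibration(n);K=c["K"];T=c["T"]
    v,u=np.mgrid[0:480,0:640]
    P=np.stack([(u-K[0,2])/K[0,0]*d,(v-K[1,2])/K[1,1]*d,d],-1)
    W=P@T[:3,:3].T+T[:3,3]; W[d==0]=np.nan
    return W
def ray(n,uv,z):
    c=calibration(n);K=c["K"];T=c["T"]
    r=T[:3,:3]@np.array([(uv[0]-K[0,2])/K[0,0],(uv[1]-K[1,2])/K[1,1],1.])
    return T[:3,3]+r*(z-T[2,3])/r[2]
E
python3 - <<'E'
from h import *
for n in("top","scene"):
    f=np.load(n+"0.npz");W=cloud(n,f["d"]);im=f["im"].astype(int)
    z=W[...,2]
    def rep(nm,m):
        p=W[m]; 
        if len(p)<5: print(n,nm,len(p));return
        r=cv2.minAreaRect(p[:,:2].astype(np.float32)*1000)
        print(n,nm,len(p),"z %.3f"%np.median(p[:,2]),"c",np.round(r[0],1),"s",np.round(r[1],1),"a %.1f"%r[2], np.round(cv2.boxPoints(r)).tolist())
    V,U=np.mgrid[0:480,0:640]
    if n=="top":
        roi=(U>312)&(U<385)&(V>215)&(V<305)
    else: roi=(U>268)&(U<346)&(V>190)&(V<310)
    rep("rim",roi&(z>.180)&(z<.2))
    if n=="top": roi=(U>245)&(U<332)&(V>208)&(V<310)
    else: roi=(U>265)&(U<385)&(V>290)&(V<362)
    rep("cradle",roi&(z>.009)&(z<.02)&~((im.min(2)>200)&False))
    rep("dark",roi&(im.max(2)<45)&(z>.008)&(z<.022))
    for nm,a in dict(bottle=((370,415,165,220),(200,245,225,305)),jar=((318,360,320,362),(348,388,245,290)),case=((265,332,130,195),(175,265,320,392)),big=((160,295,325,440),(400,515,160,340))).items():
        b=a[0] if n=="top" else a[1]
        roi=(U>b[0])&(U<b[1])&(V>b[2])&(V<b[3])&(z>.012)
        rep(nm,roi); print("  zmax",np.nanmax(z[roi]))
E
```

```text
top rim 676 z 0.189 c [ 552.4 -123.4] s [ 76.1 110.8] a 79.4 [[491.0, -151.0], [600.0, -171.0], [614.0, -96.0], [505.0, -76.0]]
top cradle 2385 z 0.013 c [579.3 -33.2] s [153.8 162.4] a 78.4 [[484.0, -92.0], [643.0, -125.0], [674.0, 26.0], [515.0, 58.0]]
top dark 1067 z 0.014 c [592.   27.1] s [ 28.1 144.5] a 78.1 [[518.0, 28.0], [660.0, -2.0], [666.0, 26.0], [524.0, 56.0]]
top bottle 897 z 0.094 c [ 690.9 -213.9] s [51.  46.7] a 63.3 [[659.0, -226.0], [700.0, -247.0], [723.0, -202.0], [682.0, -181.0]]
  zmax 0.14362425728478678
top jar 839 z 0.059 c [ 425.7 -106.4] s [56.5 57.7] a 89.1 [[396.0, -134.0], [454.0, -135.0], [455.0, -79.0], [397.0, -78.0]]
  zmax 0.06704137147370015
top case 2592 z 0.023 c [771.2 -35.7] s [101.  100.1] a 1.8 [[719.0, 13.0], [722.0, -87.0], [823.0, -84.0], [820.0, 16.0]]
  zmax 0.03278462104832913
top big 5385 z 0.200 c [364.7  54.1] s [151.3 103.3] a 71.3 [[291.0, -1.0], [389.0, -34.0], [438.0, 109.0], [340.0, 142.0]]
  zmax 0.261485722604905
scene rim 945 z 0.187 c [ 548.  -156.8] s [151.1 110.7] a 78.8 [[479.0, -220.0], [588.0, -242.0], [617.0, -93.0],
[... 195 characters left out ...]
 147.2] a 79.2 [[504.0, -58.0], [648.0, -86.0], [670.0, 31.0], [526.0, 59.0]]
scene bottle 1452 z 0.075 c [ 697.5 -207.4] s [40.5 51.1] a 85.5 [[670.0, -226.0], [721.0, -230.0], [725.0, -189.0], [674.0, -185.0]]
  zmax 0.14272769352091352
scene jar 890 z 0.046 c [ 430.3 -104. ] s [58. 58.] a 70.7 [[393.0, -122.0], [448.0, -141.0], [467.0, -86.0], [413.0, -67.0]]
  zmax 0.06354360217329602
scene case 2896 z 0.025 c [775.  -35.5] s [ 99.4 103.9] a 1.9 [[724.0, 15.0], [727.0, -89.0], [826.0, -86.0], [823.0, 18.0]]
  zmax 0.02857264803130788
scene big 14728 z 0.169 c [ 126.  -155.4] s [809. 264.] a 51.6 [[-229.0, -391.0], [-22.0, -554.0], [481.0, 80.0], [274.0, 244.0]]
  zmax 0.25917725087993765
```

```bash
ls -la; python3 - <<'E'
from h import *
import plant
print([x for x in dir(plant) if x[0]!='_'])
from scipy.spatial.transform import Rotation as R
s=sense(); M=R.from_rotvec(s["orientation"]).as_matrix();print(np.round(M,3))
ys=np.array([.1805,.9836,0]);
T=np.stack([[0,0,-1],ys,np.cross([0,0,-1],ys)],1)
for sg in(1,-1):
    T2=T.copy();T2[:,1:]*=sg
    print(sg,R.from_matrix(M.T@T2).as_rotvec())
E
```

```text
total 4224
drwxr-xr-x  3 agent agent    4096 Dec  7 16:59 .
drwxr-xr-x 23 root  root     4096 Dec  7 16:58 ..
-rw-r--r--  1 agent agent     414 Dec  7 16:59 h.py
drwxr-xr-x  2 agent agent    4096 Dec  7 16:58 pics
-rw-r--r--  1 agent agent 2150892 Dec  7 16:58 scene0.npz
-rw-r--r--  1 agent agent 2150892 Dec  7 16:58 top0.npz
['Unreachable', 'calibration', 'get_image', 'hand_in', 'sense']
[[-0.001  0.264  0.965]
 [-0.002  0.965 -0.264]
 [-1.    -0.002 -0.   ]]
1 [-0.08526121 -0.00029134  0.00199983]
-1 [3.05632990e+00 3.05792327e-03 4.45490252e-04]
```

Request:
carry_out --increments '[{"xyz": [-4.8,0,0],"jaw": 0.3},{"xyz": [-4.8,0,0],"jaw": 0.3},{"xyz": [-4.8,0,0],"jaw": 0.3},{"xyz": [-4.0,0,0],"jaw": 0.3},{"xyz": [0,-3,2.83]},{"xyz": [0,-3,2.83]},{"xyz": [0,-3,2.83]},{"xyz": [0,-3,2.83]},{"xyz": [0,-3,2.83]},{"xyz": [0,-3,2.83]},{"xyz": [0,-3,2.83]},{"xyz": [0,-3,2.83]}]'

```text
$.increments[0]: bad value
```

```bash
cat >> h.py <<'E'
from scipy.spatial.transform import Rotation as R
def st():
    s=sense();M=R.from_rotvec(s["orientation"]).as_matrix()
    print("t %.2f"%s["clock"],"p",np.round(s["eef_pos"],4),"q",np.round(s["qpos"],3),"F",np.round(s["wrist_force"],2),"op %.3f"%s["opening"]);print(np.round(M.T,3))
    return s,M
E
python3 -c "from h import *;st()"
```

```text
t 0.10 p [0.1645 0.6022 0.2303] q [ 1.201  0.277 -0.028  1.268 -0.     1.467] F [-0.07  0.12 -0.12] op 1.000
[[-0.001 -0.002 -1.   ]
 [ 0.264  0.965 -0.002]
 [ 0.965 -0.264 -0.   ]]
```

Request:
carry_out --increments '[{"xyz": [-4.8,0,0],"dr": [0,0,0],"jaw": 0.3},{"xyz": [-4.8,0,0],"dr": [0,0,0],"jaw": 0.3},{"xyz": [-4.8,0,0],"dr": [0,0,0],"jaw": 0.3},{"xyz": [-4.0,0,0],"dr": [0,0,0],"jaw": 0.3},{"xyz": [0,-3,2.83],"dr": [0,0,0],"jaw": 0.3},{"xyz": [0,-3,2.83],"dr": [0,0,0],"jaw": 0.3},{"xyz": [0,-3,2.83],"dr": [0,0,0],"jaw": 0.3},{"xyz": [0,-3,2.83],"dr": [0,0,0],"jaw": 0.3},{"xyz": [0,-3,2.83],"dr": [0,0,0],"jaw": 0.3},{"xyz": [0,-3,2.83],"dr": [0,0,0],"jaw": 0.3},{"xyz": [0,-3,2.83],"dr": [0,0,0],"jaw": 0.3},{"xyz": [0,-3,2.83],"dr": [0,0,0],"jaw": 0.3}]'

```text
clock: 1.3
eef_pos: [0.3201, 0.31, 0.4149]
orientation: [0.209, 1.561, -0.209]
wrist_force: [0.7, -0.8, 1.1]
opening: 0.298
```

```bash

python3 -c "from h import *;st()"
```

```text
t 1.30 p [0.3201 0.31   0.4149] q [ 0.624 -0.088 -0.051  1.608 -0.     0.891] F [ 0.68 -0.81  1.05] op 0.298
[[-0.    -0.    -1.   ]
 [ 0.263  0.965 -0.001]
 [ 0.965 -0.263 -0.   ]]
```

Request:
carry_out --increments '[{"xyz": [0,-1.6,4],"dr": [0,0,0],"jaw": 0.3},{"xyz": [0,-1.6,4],"dr": [0,0,0],"jaw": 0.3},{"xyz": [0,-1.6,4],"dr": [0,0,0],"jaw": 0.3},{"xyz": [0,-1.6,4],"dr": [0,0,0],"jaw": 0.3},{"xyz": [0,-1.6,4],"dr": [0,0,0],"jaw": 0.3},{"xyz": [0,-1.6,4],"dr": [0,0,0],"jaw": 0.3},{"xyz": [0,-1.6,4],"dr": [0,0,0],"jaw": 0.3},{"xyz": [0,-1.6,4],"dr": [0,0,0],"jaw": 0.3},{"xyz": [0,0,0],"dr": [0,0,-0.14],"jaw": 0.3},{"xyz": [0,0,0],"dr": [0,0,-0.14],"jaw": 0.3},{"xyz": [0,0,0],"dr": [0,0,-0.14],"jaw": 0.3},{"xyz": [0,0,0],"dr": [0,0,-0.14],"jaw": 0.3}]'

```text
clock: 2.5
eef_pos: [0.5953, 0.1037, 0.4159]
orientation: [-0.238, 1.589, -0.65]
wrist_force: [-0.2, 0.2, -1.4]
opening: 0.302
```

```bash

python3 -c "from h import *;st()"
```

```text
t 2.50 p [0.5953 0.1037 0.4159] q [ 0.286  0.422  0.452  1.921 -0.474  0.631] F [-0.24  0.24 -1.4 ] op 0.302
[[-0.14  -0.517 -0.845]
 [ 0.224  0.815 -0.535]
 [ 0.965 -0.264  0.002]]
```

```bash
cat > kin.py <<'E'
import numpy as np
from scipy.optimize import least_squares
D=[([1.20061251,.277070902,-.0277238893,1.26802186,0,1.467],[.16452368,.60222806,.23027221])]
import json,os
def fk(q,p):
    a0,L1,L2,h,d4,d5,off,o4=p
    r=a0+L1*np.sin(q[1])+L2*np.cos(q[1]-q[2]+off); z=h+L1*np.cos(q[1])-L2*np.sin(q[1]-q[2]+off)
    P=q[1]-q[2]+q[3]; c5,s5=np.cos(q[4]),np.sin(q[4])
    r+=np.cos(P)*(d4+d5*c5)-o4*np.sin(P); z+=-np.sin(P)*(d4+d5*c5)-o4*np.cos(P); t=d5*s5
    c,s=np.cos(q[0]),np.sin(q[0])
    return np.array([r*c-t*s,r*s+t*c,z])
def tdir(q):
    P=q[1]-q[2]+q[3]; r=np.cos(P)*np.cos(q[4]);z=-np.sin(P)*np.cos(q[4]);t=np.sin(q[4]);c,s=np.cos(q[0]),np.sin(q[0])
    return np.array([r*c-t*s,r*s+t*c,z])
def fit(D):
    x0=np.array([0,.556,.491,.24,.244,.15,0,0])
    f=lambda p:np.concatenate([np.ravel([fk(q,p)-np.array(x) for q,x in D])*1000,(p-x0)*[20,2,2,2,2,2,50,50]])
    s=least_squares(f,x0); return s.x,s.fun
E
python3 - <<'E'
from h import *;from kin import *
s=sense()
D+= [([.624,-.088,-.051,1.608,0,.891],[.3201,.31,.4149]),(list(s["qpos"]),list(s["eef_pos"]))]
json.dump([[list(map(float,a)) for a in d] for d in D],open("D.json","w"))
p,f=fit(D);print(np.round(p,4));print(np.round(f,2)); print(tdir(s["qpos"]))
E
```

```text
[ 4.420e-02  5.616e-01  4.923e-01  2.442e-01  2.567e-01  1.501e-01
 -5.000e-04  4.570e-02]
[ 6.013e+01 -2.335e+01 -4.000e-02  3.776e+01 -5.235e+01  4.500e-01
 -4.000e-02 -1.100e-01 -4.100e-01  8.800e-01  1.000e-02  0.000e+00
  1.000e-02  3.000e-02  0.000e+00 -2.000e-02  2.290e+00]
[-0.13981786 -0.51668072 -0.84468456]
```

```bash
sed -i 's/a0,L1,L2,h,d4,d5,off,o4=p/a0,L1,L2,h,d4,d5,off,o4,t0=p/; s/t=d5\*s5$/t=t0+d5*s5/; s/x0=np.array.*/x0=np.array([0,.55,.49,.24,.1,.29,0,0,.0645])/; s/50,50\]/50,50,1]/' kin.py
python3 - <<'E'
from h import *;from kin import *
D=json.load(open("D.json"))
p,f=fit(D);print(np.round(p,4));print(np.round(f,2))
E
```

```text
[ 3.000e-04  5.619e-01  4.906e-01  2.519e-01  1.236e-01  2.913e-01
 -1.000e-04  2.000e-04  6.450e-02]
[-0.02  0.01 -0.    0.01 -0.02  0.    0.   -0.   -0.    0.01  0.02  0.
  0.02  0.05  0.   -0.    0.01  0.  ]
```

```bash
cat >> h.py <<'E'
from kin import O,CX,CY
def pose2(y,z,ph,dx,yaw_y=CY,):
    "TCP at cradle (dx,y,z), tool tilted ph rad in plane of yaw_y"
    Y=np.array(yaw_y);Z=np.array([0,0,1.])
    xt=-np.sin(ph)*Y-np.cos(ph)*Z; yt=np.cos(ph)*Y-np.sin(ph)*Z
    return O+CX*dx+CY*y+Z*z, np.stack([xt,yt,np.cross(xt,yt)],1)
def plan(targets,start=None):
    "targets: list of (p,M,n)"
    if start is None: start=st()
    if isinstance(start[0],dict): p,M=np.array(start[0]["eef_pos"]),start[1]
    else: p,M=start
    for tp,tM,n in targets:
        for k in range(n):
            d=R.from_matrix(M.T@tM).as_rotvec()/(n-k); dp=np.round(M.T@(tp-p)/(n-k)*100,2); d=np.round(d,3)
            print(dp.tolist(),d.tolist()); p=p+M@dp/100; M=M@R.from_rotvec(d).as_matrix()
    return p,M
E
python3 - <<'E'
from h import *
YS=np.array([.1805,.9836,0]);YS/=np.linalg.norm(YS)
_,M=pose2(0,0,0,0,YS)
plan([(np.array([.5524,-.1234,.35]),M,6),(np.array([.5524,-.1234,.21]),M,4)])
E
```

```text
t 2.50 p [0.5953 0.1037 0.4159] q [ 0.286  0.422  0.452  1.921 -0.474  0.631] F [-0.24  0.24 -1.4 ] op 0.302
[[-0.14  -0.517 -0.845]
 [ 0.224  0.815 -0.535]
 [ 0.965 -0.264  0.002]]
[2.98, -2.65, 0.31] [-0.014, -0.004, 0.094]
[2.72, -2.93, 0.26] [-0.014, -0.004, 0.094]
[2.44, -3.17, 0.2] [-0.014, -0.004, 0.094]
[2.13, -3.39, 0.15] [-0.014, -0.004, 0.094]
[1.8, -3.58, 0.09] [-0.014, -0.003, 0.094]
[1.45, -3.73, 0.03] [-0.013, -0.004, 0.095]
[3.5, -0.0, -0.0] [-0.0, 0.0, -0.0]
[3.5, -0.0, -0.0] [-0.0, 0.0, -0.0]
[3.5, -0.0, -0.0] [-0.0, 0.0, -0.0]
[3.5, -0.01, -0.0] [-0.0, 0.0, -0.0]
```

Request:
carry_out --increments '[{"xyz": [2.98,-2.65,0.31],"dr": [-0.014,-0.004,0.094],"jaw": 0.3},{"xyz": [2.72,-2.93,0.26],"dr": [-0.014,-0.004,0.094],"jaw": 0.3},{"xyz": [2.44,-3.17,0.2],"dr": [-0.014,-0.004,0.094],"jaw": 0.3},{"xyz": [2.13,-3.39,0.15],"dr": [-0.014,-0.004,0.094],"jaw": 0.3},{"xyz": [1.8,-3.58,0.09],"dr": [-0.014,-0.004,0.094],"jaw": 0.3},{"xyz": [1.45,-3.73,0.03],"dr": [-0.014,-0.004,0.094],"jaw": 0.3},{"xyz": [3.5,0,0],"dr": [0,0,0],"jaw": 0.3},{"xyz": [3.5,0,0],"dr": [0,0,0],"jaw": 0.3},{"xyz": [3.5,0,0],"dr": [0,0,0],"jaw": 0.3},{"xyz": [0,0,0],"dr": [0,0,0],"jaw": 0.3},{"xyz": [0,0,0],"dr": [0,0,0],"jaw": 0.3}]'

```text
clock: 3.6
eef_pos: [0.5514, -0.1222, 0.243]
orientation: [0.146, 1.568, -0.138]
wrist_force: [1.5, -0.9, -0.0]
opening: 0.301
```

```bash

python3 - <<'E'
from h import *
YS=np.array([.1805,.9836,0]);YS/=np.linalg.norm(YS)
_,M=pose2(0,0,0,0,YS)
plan([(np.array([.5524,-.1234,.22]),M,2),(np.array([.5524,-.1234,.155]),M,5)])
for n in ("scene","top"):
    im,d=get_image(n); cv2.imwrite(f"pics/{n}1.png",im[:,:,::-1])
E
```

```text
t 3.60 p [ 0.5514 -0.1222  0.243 ] q [-0.335  0.166 -0.141  1.267  0.004 -0.154] F [ 1.54 -0.88 -0.02] op 0.301
[[-0.001  0.005 -1.   ]
 [ 0.18   0.984  0.005]
 [ 0.984 -0.18  -0.002]]
[1.15, -0.06, 0.06] [0.0, -0.001, -0.002]
[1.15, -0.05, 0.06] [0.001, -0.001, -0.003]
[1.3, 0.0, 0.0] [-0.0, -0.0, 0.0]
[1.3, 0.0, 0.0] [-0.0, -0.0, 0.0]
[1.3, 0.0, 0.0] [-0.0, -0.0, 0.0]
[1.3, 0.0, 0.0] [-0.0, -0.0, 0.0]
[1.3, 0.0, 0.0] [-0.0, -0.0, 0.0]
```

View pics/scene1.png

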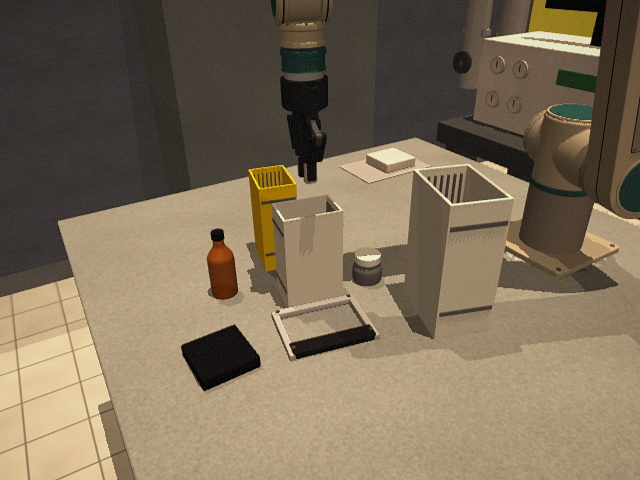

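View pics/top1.png

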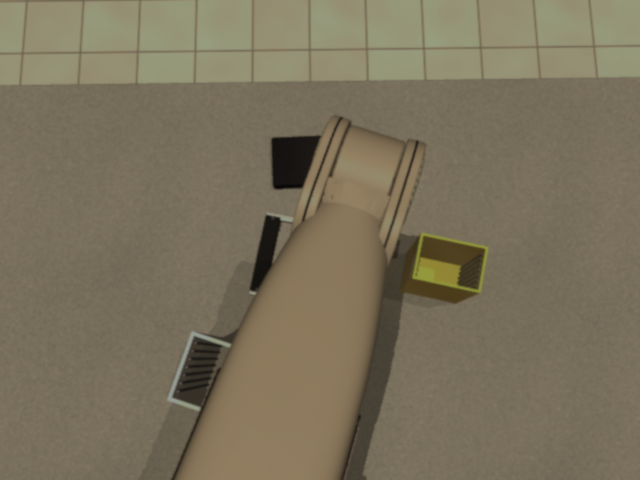

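The gripper is over the sleeve mouth, with its fingertips at (308,178) in the scene view. The arm now blocks the top view of the sleeve. I'll go down into the mouth.

Request:
carry_out --increments '[{"xyz": [1.2,-0.06,0.06],"dr": [0,0,0],"jaw": 0.3},{"xyz": [1.2,-0.06,0.06],"dr": [0,0,0],"jaw": 0.3},{"xyz": [1.3,0,0],"dr": [0,0,0],"jaw": 0.3},{"xyz": [1.3,0,0],"dr": [0,0,0],"jaw": 0.3},{"xyz": [1.3,0,0],"dr": [0,0,0],"jaw": 0.3},{"xyz": [1.3,0,0],"dr": [0,0,0],"jaw": 0.3},{"xyz": [1.3,0,0],"dr": [0,0,0],"jaw": 0.3},{"xyz": [0,0,0],"dr": [0,0,0],"jaw": 0.3},{"xyz": [0,0,0],"dr": [0,0,0],"jaw": 0.3}]'

```text
clock: 4.6
eef_pos: [0.5529, -0.1234, 0.1539]
orientation: [0.145, 1.567, -0.138]
wrist_force: [-0.4, -0.2, 0.3]
opening: 0.3
```

```bash

python3 - <<'E'
from h import *
s,M=st()
p=s["eef_pos"]-O; print("cradle y",p@CY,"x",p@CX)
im,d=get_image("scene"); cv2.imwrite(f"pics/s2.png",cv2.resize(im[120:340,220:440,::-1],None,fx=2.5,fy=2.5))
E
```

```text
t 4.60 p [ 0.5529 -0.1234  0.1539] q [-0.336  0.227 -0.26   1.085  0.004 -0.155] F [-0.42 -0.24  0.32] op 0.300
[[ 0.     0.005 -1.   ]
 [ 0.18   0.984  0.004]
 [ 0.984 -0.18  -0.001]]
cradle y -0.045282287124597316 x -0.006980289928023538
```

View pics/s2.png

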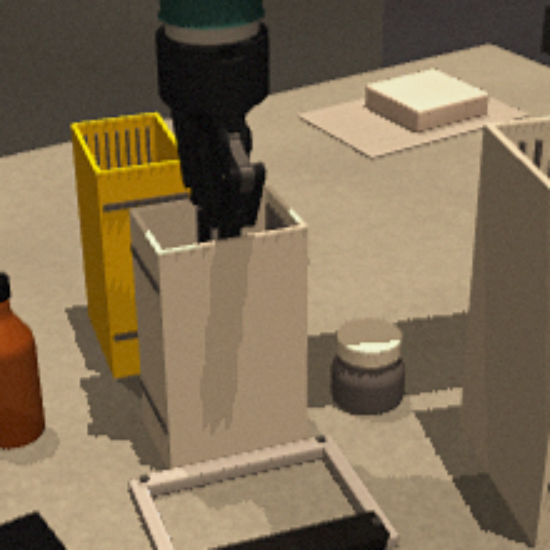

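```bash
cat >> h.py <<'E'
YS=np.array([.1805,.9836,0]);YS/=np.linalg.norm(YS)
def traj(thd,phd=None,smax=.035,off=0.,a=.154,dx=-.007):
    t=np.radians(thd);u=np.array([np.sin(t),np.cos(t)]);n=np.array([np.cos(t),-np.sin(t)])
    if thd<28: org=np.array([-.0076,0])-.038*n
    else: org=np.array([0,.014])-min(.014/np.cos(t),smax)*u-.038*n
    c=org+a*u+off*n
    return pose2(c[0],c[1],np.radians(thd if phd is None else phd),dx,YS)
E
python3 - <<'E'
from h import *
plan([(*traj(t),1) for t in (2,4,6,8,10,12,14,16,18,20)])
E
```

```text
t 4.65 p [ 0.5534 -0.1236  0.1546] q [-0.336  0.226 -0.259  1.085  0.004 -0.155] F [ 0.17 -1.24 -0.22] op 0.299
[[ 0.001  0.004 -1.   ]
 [ 0.18   0.984  0.004]
 [ 0.984 -0.18   0.001]]
[-0.06, 0.52, -0.04] [0.001, 0.001, -0.039]
[-0.13, 0.54, 0.01] [-0.0, -0.0, -0.035]
[-0.12, 0.54, 0.01] [-0.0, -0.0, -0.035]
[-0.12, 0.54, 0.02] [-0.0, -0.0, -0.035]
[-0.13, 0.54, 0.01] [-0.0, -0.0, -0.035]
[-0.12, 0.54, 0.02] [-0.0, -0.0, -0.035]
[-0.12, 0.53, 0.01] [-0.0, -0.0, -0.035]
[-0.13, 0.54, 0.01] [-0.0, -0.0, -0.035]
[-0.12, 0.54, 0.02] [-0.0, -0.0, -0.034]
[-0.12, 0.54, 0.01] [0.0, -0.0, -0.035]
```

Request:
carry_out --increments '[{"xyz": [-0.12,0.53,0],"dr": [0,0,-0.038],"jaw": 0.3},{"xyz": [-0.12,0.54,0.01],"dr": [0,0,-0.035],"jaw": 0.3},{"xyz": [-0.12,0.54,0.01],"dr": [0,0,-0.035],"jaw": 0.3},{"xyz": [-0.12,0.54,0.01],"dr": [0,0,-0.035],"jaw": 0.3},{"xyz": [-0.12,0.54,0.01],"dr": [0,0,-0.035],"jaw": 0.3},{"xyz": [-0.12,0.54,0.01],"dr": [0,0,-0.035],"jaw": 0.3},{"xyz": [-0.12,0.54,0.01],"dr": [0,0,-0.035],"jaw": 0.3},{"xyz": [-0.12,0.54,0.01],"dr": [0,0,-0.035],"jaw": 0.3},{"xyz": [0,0,0],"dr": [0,0,0],"jaw": 0.3}]'

```text
clock: 5.55
eef_pos: [0.5625, -0.0793, 0.1593]
orientation: [-0.079, 1.579, -0.358]
wrist_force: [-0.2, 0.1, -0.4]
opening: 0.298
```

```bash

python3 - <<'E'
from h import *
plan([(*traj(t),1) for t in (18,20,22,24,26,28,30,32,34,36,38)])
im,d=get_image("scene"); cv2.imwrite(f"pics/s3.png",cv2.resize(im[120:370,200:450,::-1],None,fx=2.2,fy=2.2))
E
```

```text
t 5.55 p [ 0.5625 -0.0793  0.1593] q [-0.113  0.251 -0.242  1.095 -0.278  0.068] F [-0.2   0.1  -0.37] op 0.298
[[-0.047 -0.271 -0.962]
 [ 0.171  0.946 -0.275]
 [ 0.984 -0.178  0.001]]
[-0.0, 0.42, -0.03] [0.002, 0.002, -0.036]
[-0.13, 0.54, 0.01] [0.0, 0.0, -0.035]
[-0.12, 0.54, 0.02] [0.0, 0.0, -0.035]
[-0.12, 0.54, 0.01] [0.0, 0.0, -0.035]
[-0.13, 0.54, 0.02] [0.0, 0.0, -0.035]
[-0.13, 0.55, 0.01] [0.0, 0.0, -0.034]
[-0.09, 0.49, 0.01] [0.0, 0.0, -0.035]
[-0.09, 0.48, 0.02] [0.0, 0.0, -0.035]
[-0.09, 0.48, 0.01] [0.0, 0.0, -0.035]
[-0.08, 0.48, 0.01] [0.0, 0.0, -0.035]
[-0.08, 0.48, 0.01] [0.0, 0.0, -0.035]
```

View pics/s3.png

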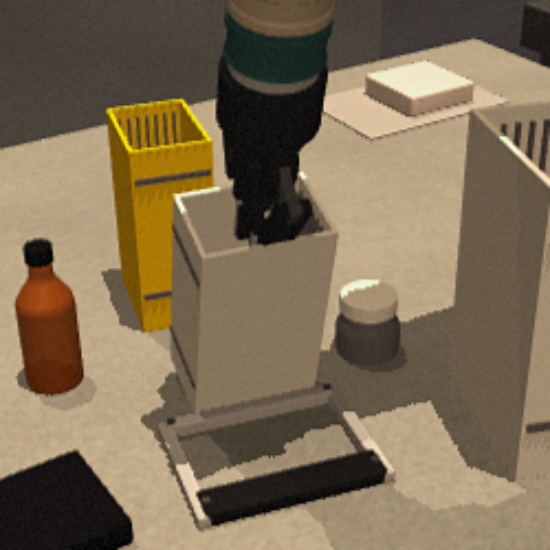

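The sleeve is leaning about 15° against the toe bar, with its bottom edge at about (250,405) in the crop. The fingers are inside and the wrist force is small. I'll carry on.

Request:
carry_out --increments '[{"xyz": [-0.08,0.5,0],"dr": [0,0,-0.036],"jaw": 0.3},{"xyz": [-0.12,0.54,0.01],"dr": [0,0,-0.035],"jaw": 0.3},{"xyz": [-0.12,0.54,0.01],"dr": [0,0,-0.035],"jaw": 0.3},{"xyz": [-0.12,0.54,0.01],"dr": [0,0,-0.035],"jaw": 0.3},{"xyz": [-0.12,0.54,0.01],"dr": [0,0,-0.035],"jaw": 0.3},{"xyz": [-0.12,0.54,0.01],"dr": [0,0,-0.035],"jaw": 0.3},{"xyz": [-0.09,0.49,0.01],"dr": [0,0,-0.035],"jaw": 0.3},{"xyz": [-0.09,0.48,0.01],"dr": [0,0,-0.035],"jaw": 0.3},{"xyz": [0,0,0],"dr": [0,0,0],"jaw": 0.3}]'

```text
clock: 6.5
eef_pos: [0.5701, -0.0392, 0.1499]
orientation: [-0.302, 1.572, -0.578]
wrist_force: [-0.9, 0.7, -0.5]
opening: 0.304
```

```bash

python3 - <<'E'
from h import *
plan([(*traj(t),1) for t in (34,36,38,40,42,44,46,48,50)])
im,d=get_image("scene"); cv2.imwrite(f"pics/s4.png",cv2.resize(im[120:370,200:450,::-1],None,fx=2.2,fy=2.2))
E
```

```text
t 6.50 p [ 0.5701 -0.0392  0.1499] q [ 0.08   0.366 -0.185  1.18  -0.538  0.304] F [-0.87  0.69 -0.5 ] op 0.304
[[-0.095 -0.522 -0.848]
 [ 0.151  0.834 -0.53 ]
 [ 0.984 -0.179 -0.001]]
[-0.16, 0.43, 0.06] [0.002, 0.0, -0.035]
[-0.08, 0.48, 0.01] [-0.0, 0.0, -0.034]
[-0.08, 0.48, 0.01] [-0.0, 0.0, -0.035]
[-0.07, 0.48, 0.01] [-0.0, 0.0, -0.035]
[-0.07, 0.47, 0.01] [-0.0, 0.0, -0.035]
[-0.06, 0.47, 0.01] [-0.0, 0.0, -0.035]
[-0.06, 0.47, 0.01] [-0.0, 0.0, -0.035]
[-0.05, 0.47, 0.01] [-0.0, 0.0, -0.035]
[-0.03, 0.46, 0.01] [-0.0, 0.0, -0.035]
```

View pics/s4.png

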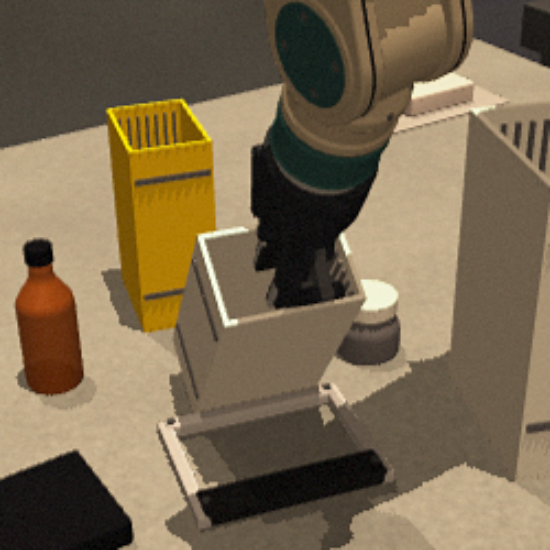

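Past balance and held back by the fingers: the rim runs from (200,235) to (360,295) in the crop, and the wall rests on the toe bar at about (260,400). I'll measure the lean from the depth image.

```bash
cat >> h.py <<'E'
def lean(box,d=None):
    if d is None: im,d=get_image("scene")
    W=cloud("scene",d)[box[2]:box[3],box[0]:box[1]].reshape(-1,3);W=W[~np.isnan(W[:,0])]
    c=np.median(W,0);W=W[np.linalg.norm(W-c,axis=1)<.1]
    for _ in range(3):
        c=W.mean(0);n=np.linalg.svd(W-c,full_matrices=False)[2][2];r=abs((W-c)@n);W=W[r<=max(.003,2*np.median(r))]
    if n@CY<0 and n[2]>-.9:n=-n
    if n[2]>0.5:n=-n
    print("n",np.round(n,3),"lean deg %.1f"%np.degrees(np.arctan2(-n[2],n@CY)),"c cradle",np.round([(c-O)@CX,(c-O)@CY,c[2]],4),len(W),"wall height at toe (y=0,z=14mm) dist mm %.1f"%(1000*((O+CY*0+np.array([0,0,.014])-c)@n))); return n,c
E
python3 - <<'E'
from h import *
im,d=get_image("scene");np.save("d4.npy",d)
lean((305,342,268,290),d)
W=cloud("scene",d)
# rim +y edge: max along wall
n,c=lean((305,342,262,294),d)
for uu in (310,320,330,340):
    col=W[245:300,uu]; dist=(col-c)@n; ok=abs(dist)<.004
    u=np.cross(n,[-1,0,0]); u/=np.linalg.norm(u); u=u*np.sign(u[2])
    toe=O+np.array([0,0,.014]); print(uu, "axis range above toe mm",np.round(((col[ok]-toe)@u).min()*1000),np.round(((col[ok]-toe)@u).max()*1000))
E
```

```text
n [ 0.172  0.812 -0.557] lean deg 33.9 c cradle [0.     0.0582 0.1022] 813 wall height at toe (y=0,z=14mm) dist mm 0.8
n [ 0.173  0.814 -0.555] lean deg 33.7 c cradle [1.000e-04 5.940e-02 1.041e-01] 1141 wall height at toe (y=0,z=14mm) dist mm 0.6
310 axis range above toe mm 12.0 170.0
320 axis range above toe mm 5.0 172.0
330 axis range above toe mm 3.0 189.0
340 axis range above toe mm 7.0 227.0
```

Request:
carry_out --increments '[{"xyz": [-0.1,0.45,0.03],"dr": [0,0,-0.035],"jaw": 0.3},{"xyz": [-0.08,0.48,0.01],"dr": [0,0,-0.035],"jaw": 0.3},{"xyz": [-0.08,0.48,0.01],"dr": [0,0,-0.035],"jaw": 0.3},{"xyz": [-0.07,0.48,0.01],"dr": [0,0,-0.035],"jaw": 0.3},{"xyz": [-0.07,0.47,0.01],"dr": [0,0,-0.035],"jaw": 0.3},{"xyz": [-0.06,0.47,0.01],"dr": [0,0,-0.035],"jaw": 0.3},{"xyz": [-0.06,0.47,0.01],"dr": [0,0,-0.035],"jaw": 0.3},{"xyz": [-0.05,0.47,0.01],"dr": [0,0,-0.035],"jaw": 0.3},{"xyz": [-0.03,0.46,0.01],"dr": [0,0,-0.035],"jaw": 0.3},{"xyz": [0,0,0],"dr": [0,0,0],"jaw": 0.3}]'

```text
clock: 7.6
eef_pos: [0.5775, -0.0044, 0.1272]
orientation: [-0.555, 1.536, -0.821]
wrist_force: [-0.3, 0.8, 0.6]
opening: 0.296
```

```bash

python3 - <<'E'
from h import *
plan([(*traj(t),1) for t in (52,54,56,58,60)])
im,d=get_image("scene"); cv2.imwrite(f"pics/s5.png",cv2.resize(im[120:370,200:450,::-1],None,fx=2.2,fy=2.2)); np.save("d5.npy",d)
E
```

```text
t 7.60 p [ 0.5775 -0.0044  0.1272] q [ 0.237  0.572 -0.078  1.373 -0.777  0.604] F [-0.27  0.79  0.63] op 0.296
[[-0.138 -0.754 -0.642]
 [ 0.114  0.631 -0.767]
 [ 0.984 -0.18  -0.001]]
[-0.14, 0.43, 0.05] [0.001, 0.0, -0.033]
[-0.02, 0.46, 0.0] [0.0, 0.0, -0.035]
[0.0, 0.45, 0.01] [0.0, 0.0, -0.035]
[0.01, 0.45, 0.01] [0.0, 0.0, -0.035]
[0.04, 0.44, 0.0] [0.0, 0.0, -0.035]
```

View pics/s5.png

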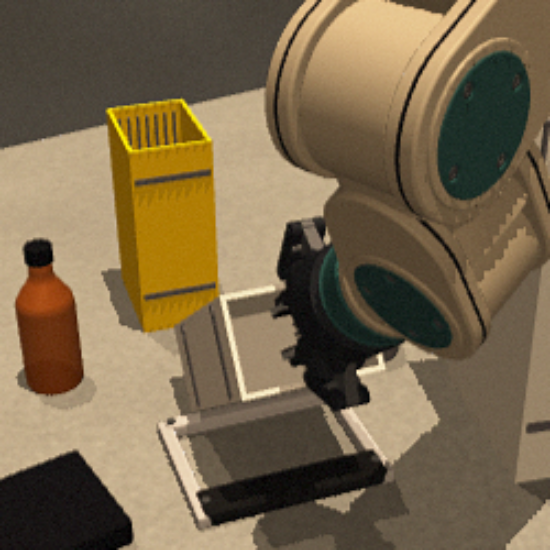

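```bash

python3 - <<'E'
from h import *
d=np.load("d5.npy");W=cloud("scene",d)
def at(px,py):
    u,v=200+px/2.2,120+py/2.2; w=W[int(round(v))-1:int(round(v))+2,int(round(u))-1:int(round(u))+2].reshape(-1,3); w=w[np.nanargmin(np.linalg.norm(w-calibration("scene")["T"][:3,3],axis=1))]
    r=w-O; return np.array([r@CX,r@CY,w[2]])
a,b,c=at(224,298),at(242,398),at(380,368)
print(a,b,c); v=b-a; print(np.linalg.norm(v),"lean",np.degrees(np.arctan2(-v[2],v[1])), np.linalg.norm(c-b), (c-b))
E
```

```text
[0.04675448 0.08959998 0.17598205] [0.04586655 0.1322729  0.1206567 ] [-0.05903601  0.13126011  0.11878193]
0.0698760335477871 lean 52.356687120465715 0.10492420237587954 [-0.10490256 -0.00101279 -0.00187477]
```

```bash
cat >> h.py <<'E'
def hold(thd,phd,L,smax=.034,dx=-.007,half=.0275):
    t,f=np.radians([thd,phd]);u=np.array([np.sin(t),np.cos(t)]);n=np.array([np.cos(t),-np.sin(t)])
    org=np.array([0,.014])-min(.014/np.cos(t),smax)*u-.038*n
    C=org+.19*u-.034*n
    xt=-np.array([np.sin(f),np.cos(f)]);yt=np.array([np.cos(f),-np.sin(f)])
    c=C+half*yt+L*xt
    return pose2(c[0],c[1],f,dx,YS)
E
python3 - <<'E'
from h import *
s,M=st()
# current L/half consistency at lean 52.3
p,Mt=hold(52.3,50,.036); print("diff in tool axes mm",1000*M.T@(s["eef_pos"]-p))
plan([(*hold(52.3+k*2,50+k*2,.036-.001*k),1) for k in range(1,6)]+[(*hold(62.3+1.5*k,60,.031-.001*k),1) for k in range(1,7)],(s,M))
E
```

```text
t 7.65 p [ 0.5776 -0.0047  0.1277] q [ 0.236  0.57  -0.078  1.373 -0.777  0.604] F [-0.27  0.23 -0.64] op 0.294
[[-0.138 -0.754 -0.642]
 [ 0.115  0.632 -0.767]
 [ 0.984 -0.18  -0.   ]]
diff in tool axes mm [ 2.62091848 -0.51627984 -0.29546043]
[-0.38, 0.52, 0.04] [0.001, 0.0, -0.034]
[-0.1, 0.46, 0.01] [-0.0, 0.0, -0.035]
[-0.08, 0.46, 0.01] [-0.0, 0.0, -0.035]
[-0.06, 0.46, 0.01] [-0.0, 0.0, -0.035]
[-0.04, 0.45, 0.0] [-0.0, 0.0, -0.035]
[-0.11, 0.42, 0.01] [-0.0, 0.0, 0.0]
[-0.08, 0.41, 0.01] [-0.0, 0.0, 0.0]
[-0.19, 0.42, 0.01] [-0.0, 0.0, 0.0]
[-0.23, 0.43, 0.01] [-0.0, 0.0, 0.0]
[-0.23, 0.44, 0.01] [-0.0, 0.0, 0.0]
[-0.21, 0.43, 0.01] [-0.0, 0.0, 0.0]
```

Request:
carry_out --increments '[{"xyz": [-0.2,0.48,0.02],"dr": [0,0,-0.035],"jaw": 0.3},{"xyz": [-0.15,0.46,0.01],"dr": [0,0,-0.035],"jaw": 0.3},{"xyz": [-0.1,0.46,0.01],"dr": [0,0,-0.035],"jaw": 0.3},{"xyz": [-0.08,0.46,0.01],"dr": [0,0,-0.035],"jaw": 0.3},{"xyz": [-0.06,0.45,0],"dr": [0,0,-0.035],"jaw": 0.3},{"xyz": [-0.1,0.42,0.01],"dr": [0,0,0],"jaw": 0.3},{"xyz": [-0.1,0.42,0.01],"dr": [0,0,0],"jaw": 0.3},{"xyz": [-0.18,0.42,0.01],"dr": [0,0,0],"jaw": 0.3},{"xyz": [0,0,0],"dr": [0,0,0],"jaw": 0.3}]'

```text
clock: 8.55
eef_pos: [0.5833, 0.0228, 0.1039]
orientation: [-0.695, 1.5, -0.954]
wrist_force: [-1.1, -0.0, -1.0]
opening: 0.301
```

```bash

python3 - <<'E'
from h import *
st()
im,d=get_image("scene"); cv2.imwrite(f"pics/s6.png",cv2.resize(im[170:370,220:420,::-1],None,fx=3,fy=3,interpolation=cv2.INTER_CUBIC)); np.save("d6.npy",d)
im,d=get_image("top"); cv2.imwrite(f"pics/t6.png",im[:,:,::-1])
E
```

```text
t 8.55 p [0.5833 0.0228 0.1039] q [ 0.313  0.732  0.019  1.547 -0.869  0.824] F [-1.06 -0.05 -0.99] op 0.301
[[-0.156 -0.853 -0.499]
 [ 0.09   0.49  -0.867]
 [ 0.984 -0.18   0.001]]
```

View pics/s6.png

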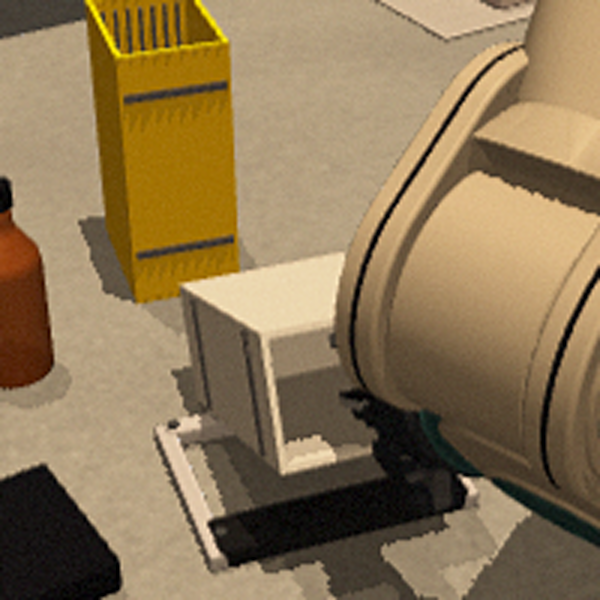

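View pics/t6.png

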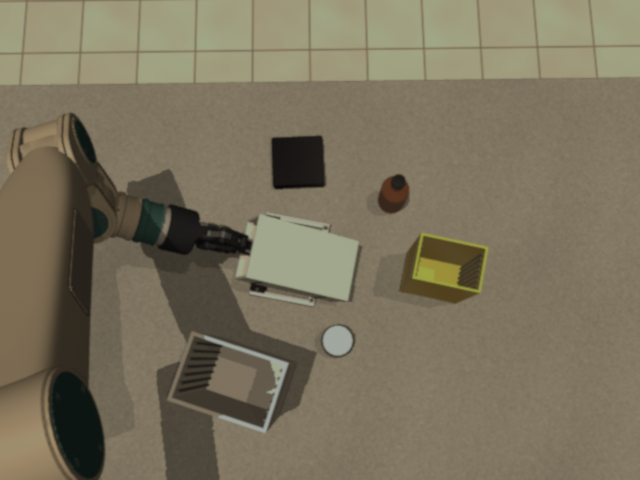

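The top view now shows the −y wall as the upper face, at (305,258), with the fingers entering the mouth at (240,243). The scene view shows the +y rim corner at (283,470) in the crop, still above the head rest. I'll fit the upper face from the top depth.

```bash
cat >> h.py <<'E'
def topface(save=None):
    im,d=get_image("top"); 
    if save: cv2.imwrite(save,im[:,:,::-1])
    W=cloud("top",d); U=np.arange(640)[None];V=np.arange(480)[:,None]
    m=(U>245)&(U<365)&(V>205)&(V<305)&(im.min(2)>120)&(W[...,2]>.05)
    P=W[m]; 
    for _ in range(4):
        c=np.median(P,0);n=np.linalg.svd(P-P.mean(0),full_matrices=False)[2][2];r=abs((P-P.mean(0))@n);P=P[r<max(.003,2.5*np.median(r))]
    n*=np.sign(n[2]); L=np.stack([(P-O)@CX,(P-O)@CY,P[:,2]],1)
    th=90-np.degrees(np.arctan2(-(-n@CY),n[2])) if False else None
    lean=np.degrees(np.arctan2(n[2],-(n@CY))) 
    q=cv2.minAreaRect((L[:,:2]*1000).astype(np.float32))
    print("lean %.1f"%lean,"n",np.round(n,3),"y range",np.round(np.percentile(L[:,1],[.5,99.5]),4),"x",np.round(np.percentile(L[:,0],[.5,99.5]),4),"z",np.round(np.percentile(L[:,2],[.5,50,99.5]),4),"rect",np.round(q[0],1),np.round(q[1],1),round(q[2],1),len(P))
    return lean,L
E
python3 - <<'E'
from h import *
topface()
s,M=st()
for th in (64,66,68):
  p,Mt=hold(th,60,.028);print(th,"diff",1000*M.T@(s["eef_pos"]-p))
E
```

```text
lean 66.9 n [-0.073 -0.386  0.92 ] y range [-0.0562  0.1152] x [-0.0626  0.0453] z [0.0716 0.1098 0.1459] rect [-8.3 29.9] [109.4 174.2] 0.0 5505
t 8.70 p [0.5832 0.0226 0.1041] q [ 0.313  0.731  0.019  1.547 -0.869  0.824] F [-0.59 -0.09 -0.52] op 0.297
[[-0.156 -0.853 -0.498]
 [ 0.09   0.49  -0.867]
 [ 0.984 -0.18   0.001]]
64 diff [-0.28279747  7.15518876 -0.19894353]
66 diff [-0.30101053  1.65547605 -0.26889813]
68 diff [ 1.54168551 -4.05187309 -0.38511379]
```

```bash

python3 - <<'E'
from h import *
plan([(*hold(66.9+1.5*k,60,.028-.0004*k,smax=.0335,half=.0285),1) for k in range(1,17)])
E
```

```text
t 8.70 p [0.5832 0.0226 0.1041] q [ 0.313  0.731  0.019  1.547 -0.869  0.824] F [-0.59 -0.09 -0.52] op 0.297
[[-0.156 -0.853 -0.498]
 [ 0.09   0.49  -0.867]
 [ 0.984 -0.18   0.001]]
[-0.28, 0.63, 0.04] [-0.0, 0.001, 0.002]
[-0.16, 0.43, 0.01] [-0.0, -0.0, 0.0]
[-0.15, 0.44, 0.01] [-0.0, -0.0, 0.0]
[-0.14, 0.44, 0.01] [-0.0, -0.0, 0.0]
[-0.12, 0.44, 0.01] [-0.0, -0.0, 0.0]
[-0.12, 0.45, 0.01] [-0.0, -0.0, 0.0]
[-0.1, 0.44, 0.01] [-0.0, -0.0, 0.0]
[-0.09, 0.45, 0.0] [-0.0, -0.0, 0.0]
[-0.08, 0.45, 0.01] [-0.0, -0.0, 0.0]
[-0.07, 0.45, 0.01] [-0.0, -0.0, 0.0]
[-0.06, 0.45, 0.01] [-0.0, -0.0, 0.0]
[-0.04, 0.45, 0.0] [-0.0, -0.0, 0.0]
[-0.03, 0.45, 0.01] [-0.0, -0.0, 0.0]
[-0.02, 0.45, 0.01] [-0.0, -0.0, 0.0]
[-0.01, 0.45, 0.0] [-0.0, -0.0, 0.0]
[-79.37, 47.95, 2.4] [-0.0, -0.0, 0.0]
```

Request:
carry_out --increments '[{"xyz": [-0.18,0.44,0.02],"dr": [0,0,0],"jaw": 0.3},{"xyz": [-0.16,0.44,0.01],"dr": [0,0,0],"jaw": 0.3},{"xyz": [-0.15,0.44,0.01],"dr": [0,0,0],"jaw": 0.3},{"xyz": [-0.14,0.44,0.01],"dr": [0,0,0],"jaw": 0.3},{"xyz": [-0.12,0.44,0.01],"dr": [0,0,0],"jaw": 0.3},{"xyz": [-0.12,0.44,0.01],"dr": [0,0,0],"jaw": 0.3},{"xyz": [-0.1,0.44,0.01],"dr": [0,0,0],"jaw": 0.3},{"xyz": [-0.09,0.44,0],"dr": [0,0,0],"jaw": 0.3},{"xyz": [0,0,0],"dr": [0,0,0],"jaw": 0.3}]'

```text
clock: 9.6
eef_pos: [0.5886, 0.0492, 0.0778]
orientation: [-0.697, 1.501, -0.954]
wrist_force: [0.2, 0.1, -0.4]
opening: 0.3
```

```bash

python3 - <<'E'
from h import *
th,_=topface()
plan([(*hold(th+1.3*k,60,.025-.0003*k,smax=.0335,half=.0285),1) for k in range(1,9)])
im,d=get_image("scene"); cv2.imwrite(f"pics/s7.png",cv2.resize(im[170:370,220:420,::-1],None,fx=3,fy=3,interpolation=cv2.INTER_CUBIC))
E
```

```text
lean 79.0 n [-0.036 -0.188  0.981] y range [-0.0434  0.137 ] x [-0.0631  0.0453] z [0.0811 0.1    0.1188] rect [-8.8 47.9] [110.3 185.9] 0.3 5554
t 9.65 p [0.5887 0.0491 0.0782] q [ 0.347  0.79   0.061  1.562 -0.848  0.863] F [ 0.47 -0.39 -0.3 ] op 0.302
[[-0.156 -0.853 -0.498]
 [ 0.089  0.49  -0.867]
 [ 0.984 -0.179 -0.   ]]
[-0.17, 0.53, 0.05] [0.001, 0.001, 0.003]
[-0.06, 0.39, 0.01] [-0.0, -0.0, -0.0]
[-0.04, 0.39, 0.01] [-0.0, -0.0, -0.0]
[-0.04, 0.39, 0.0] [-0.0, -0.0, -0.0]
[-0.03, 0.39, 0.01] [-0.0, -0.0, -0.0]
[-0.02, 0.4, 0.0] [-0.0, -0.0, -0.0]
[-0.01, 0.39, 0.01] [-0.0, -0.0, -0.0]
[-0.0, 0.39, 0.0] [-0.0, -0.0, -0.0]
```

View pics/s7.png

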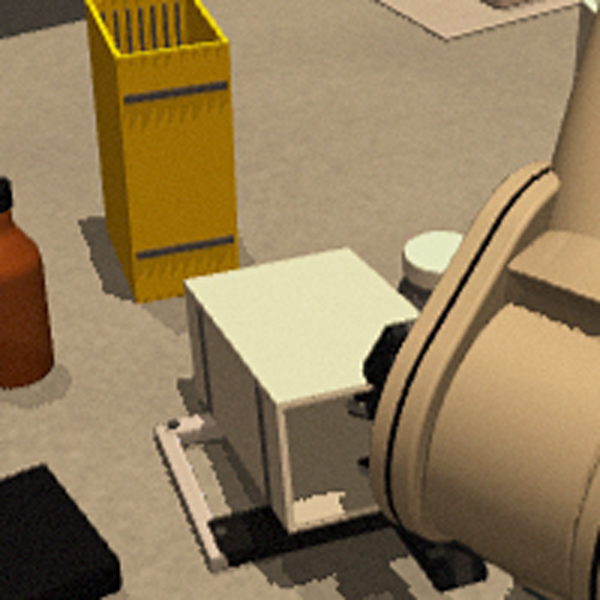

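The sleeve is held at 79° and coming down evenly, with the rim corner at (290,530) in the crop. I'll ease it down the rest of the way.

Request:
carry_out --increments '[{"xyz": [-0.06,0.35,0],"dr": [0,0,0],"jaw": 0.3},{"xyz": [-0.06,0.35,0.01],"dr": [0,0,0],"jaw": 0.3},{"xyz": [-0.04,0.35,0],"dr": [0,0,0],"jaw": 0.3},{"xyz": [-0.04,0.35,0.01],"dr": [0,0,0],"jaw": 0.3},{"xyz": [-0.03,0.35,0],"dr": [0,0,0],"jaw": 0.3},{"xyz": [-0.02,0.3,0],"dr": [0,0,0],"jaw": 0.3},{"xyz": [-0.02,0.3,0],"dr": [0,0,0],"jaw": 0.3},{"xyz": [0,0,0],"dr": [0,0,0],"jaw": 0.3}]'

```text
clock: 10.5
eef_pos: [0.5914, 0.0629, 0.059]
orientation: [-0.697, 1.501, -0.955]
wrist_force: [0.3, 0.5, 0.5]
opening: 0.3
```

```bash

python3 - <<'E'
from h import *
th,_=topface()
s,M=st(); p,_=hold(th,60,.023,smax=.0335); print("diff",1000*M.T@(s["eef_pos"]-p))
im,d=get_image("scene"); cv2.imwrite(f"pics/s8.png",cv2.resize(im[170:370,220:420,::-1],None,fx=3,fy=3,interpolation=cv2.INTER_CUBIC))
E
```

```text
lean 86.8 n [-0.009 -0.056  0.998] y range [-0.0343  0.1398] x [-0.0632  0.0454] z [0.086  0.0927 0.0998] rect [-8.8 54.6] [110.7 180.9] 0.6 5216
t 10.55 p [0.5914 0.0628 0.0592] q [ 0.363  0.827  0.084  1.562 -0.836  0.882] F [ 0.03  0.28 -0.84] op 0.301
[[-0.156 -0.853 -0.498]
 [ 0.089  0.49  -0.867]
 [ 0.984 -0.179 -0.   ]]
diff [ 1.17183103 -0.45437208 -0.60038942]
```

View pics/s8.png

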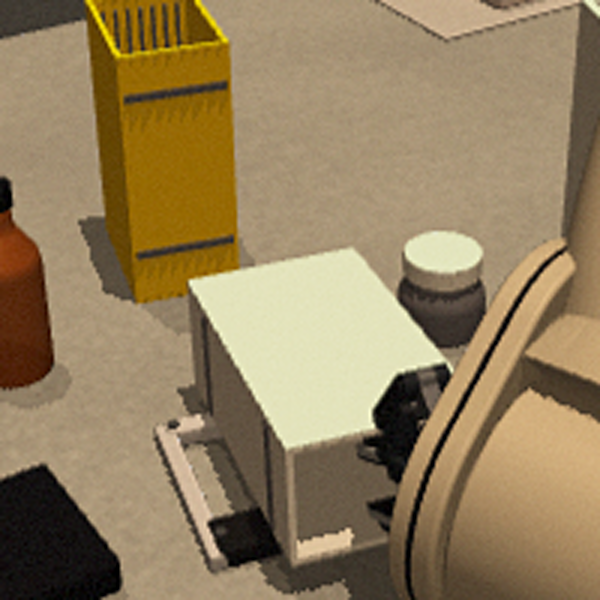

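Request:
carry_out --increments '[{"xyz": [0,0.2,0],"dr": [0,0,0],"jaw": 0.3},{"xyz": [0,0.2,0],"dr": [0,0,0],"jaw": 0.3},{"xyz": [0,0.2,0],"dr": [0,0,0],"jaw": 0.3},{"xyz": [0,0.2,0],"dr": [0,0,0],"jaw": 0.3},{"xyz": [0,0.2,0],"dr": [0,0,0],"jaw": 0.3},{"xyz": [0,0.2,0],"dr": [0,0,0],"jaw": 0.3},{"xyz": [0,0.1,0],"dr": [0,0,0],"jaw": 0.3},{"xyz": [0,0,0],"dr": [0,0,0],"jaw": 0.3}]'

```text
clock: 11.4
eef_pos: [0.5926, 0.0691, 0.0481]
orientation: [-0.697, 1.501, -0.955]
wrist_force: [-0.8, -0.4, 0.2]
opening: 0.298
```

```bash

python3 - <<'E'
from h import *
th,_=topface()
s,M=st(); p,_=hold(min(th,90),60,.023,smax=.0335); print("diff",1000*M.T@(s["eef_pos"]-p))
im,d=get_image("scene"); cv2.imwrite(f"pics/s9.png",cv2.resize(im[170:370,220:420,::-1],None,fx=3,fy=3,interpolation=cv2.INTER_CUBIC))
E
```

```text
lean 90.0 n [ 0.002 -0.     1.   ] y range [-0.0299  0.1418] x [-0.0633  0.0452] z [0.0869 0.0898 0.0928] rect [-8.9 57.9] [110.  177.4] 0.3 5007
t 11.45 p [0.5926 0.069  0.0482] q [ 0.371  0.847  0.095  1.559 -0.831  0.891] F [ 0.45 -1.57  0.01] op 0.300
[[-0.156 -0.853 -0.498]
 [ 0.089  0.49  -0.867]
 [ 0.984 -0.179 -0.   ]]
diff [ 0.5432716   2.59494621 -0.6508637 ]
```

View pics/s9.png

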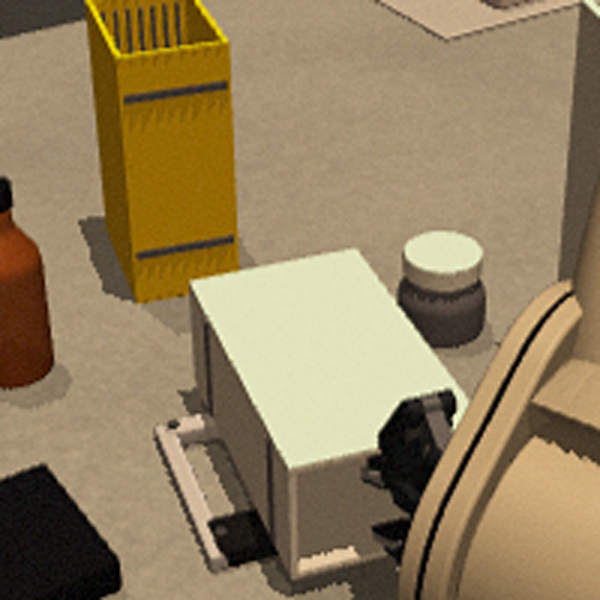

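The sleeve is lying at 90.0° with its upper face at 0.090 m, which matches resting on both bars. I'll clear the finger and back out along its axis.

Request:
carry_out --increments '[{"xyz": [-0.2,0.15,0],"dr": [0,0,0],"jaw": 0.3},{"xyz": [-0.5,0.1,0],"dr": [0,0,0],"jaw": 0.3},{"xyz": [-1,0,0],"dr": [0,0,0],"jaw": 0.3},{"xyz": [-1.5,0,0],"dr": [0,0,0],"jaw": 0.3},{"xyz": [-2,0,0],"dr": [0,0,0],"jaw": 0.3},{"xyz": [-3,0,0],"dr": [0,0,0],"jaw": 0.3},{"xyz": [-3,0,0],"dr": [0,0,0],"jaw": 0.3},{"xyz": [-3,0,0],"dr": [0,0,0],"jaw": 0.3},{"xyz": [0,0,0],"dr": [0,0,0],"jaw": 0.3},{"xyz": [0,0,0],"dr": [0,0,0],"jaw": 0.3}]'

```text
clock: 12.5
eef_pos: [0.6153, 0.1926, 0.117]
orientation: [-0.696, 1.499, -0.953]
wrist_force: [0.2, -0.7, -0.8]
opening: 0.301
```

```bash

python3 - <<'E'
from h import *
st()
th,L=topface("pics/t10.png")
im,d=get_image("scene"); cv2.imwrite(f"pics/s10.png",im[:,:,::-1])
im,d=get_image("top");W=cloud("top",d);U=np.arange(640)[None];V=np.arange(480)[:,None]
for nm,b in dict(bottle=(370,415,165,220),jar=(318,360,320,362),case=(265,332,130,195)).items():
    m=(U>b[0])&(U<b[1])&(V>b[2])&(V<b[3])&(W[...,2]>.012);r=cv2.minAreaRect(W[m][:,:2].astype(np.float32)*1000);print(nm,np.round(r[0],1))
E
```

```text
t 12.50 p [0.6153 0.1926 0.117 ] q [ 0.508  0.917  0.394  1.881 -0.735  1.025] F [ 0.15 -0.7  -0.82] op 0.301
[[-0.154 -0.853 -0.499]
 [ 0.09   0.491 -0.867]
 [ 0.984 -0.178  0.001]]
lean 90.0 n [ 0.002 -0.001  1.   ] y range [-0.0297  0.1413] x [-0.0631  0.0456] z [0.0868 0.0898 0.0927] rect [-8.8 57.6] [110.7 177. ] 0.4 4986
bottle [ 690.9 -213.8]
jar [ 425.8 -106.4]
case [771.  -35.8]
```

View pics/s10.png

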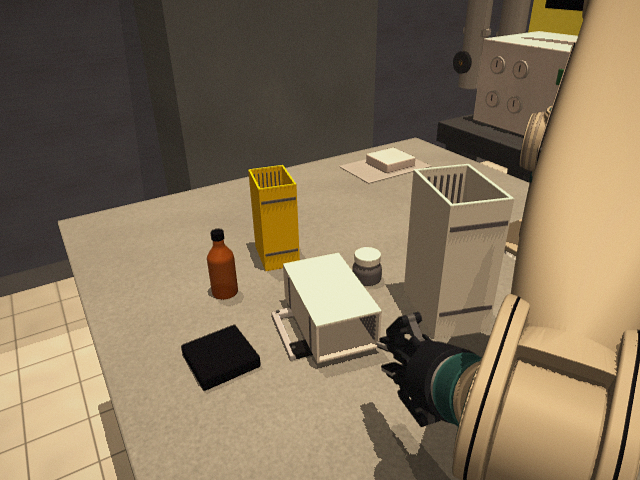

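View pics/t10.png

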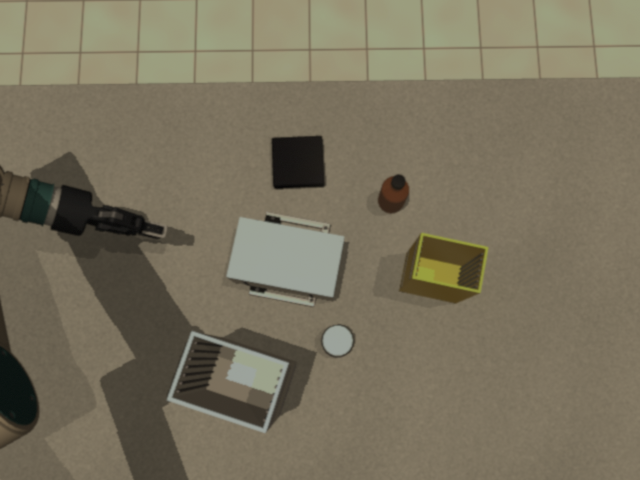

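The gripper is clear of everything, at (140,225) in the top view. The sleeve lies on both bars with its mouth at u≈230, past the head rest, and the other items haven't moved. Handing in.

```bash
python3 -c "
from plant import *
print(hand_in())"
```

```text
the job is handed in; nothing more can be done
None
```

I tipped the smaller white sleeve over the toe bar and eased it down onto the cradle. The job is handed in, but no verdict is reported. I put the part-open fingers inside its mouth and pushed until it passed balance. I then held it back with one finger against the far wall and lowered it at about 0.1–0.35 rad/s, stopping to check along the way. It took about 12.6 s of the 61 s.

| Last check, after backing out | Measured |
|---|---|
| Lean from upright | 90.0° |
| Height of upper face | 0.090 m (14 mm bars + 76 mm sleeve) |
| Bottom end | about 30 mm behind the toe edge |
| Mouth | about 160 mm past the toe edge (limit 127 mm) |
| Offset from the cradle's middle line | about 9 mm |
| Angle to the cradle's y axis | under 1° |
| Bottle, jar and case | within 0.2 mm of where they started |
| Wrist force at my checks | about 1.6 N or less, mostly noise |

- **Mouth position:** I worked it out from the bottom end and the sleeve's 190 mm length, because the mask I used cut off the mouth end of the face. The top picture agrees with it.
- **Stillness:** I didn't measure speed directly. The lean and position readings before and after backing out agreed to within about 1 mm.
- **Sleeve slip:** it slid down along its own axis by about 15 mm while leaning over the bar, which I had allowed for. The overhang stayed within range.

No check failed.

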